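Fit the acrylic front and hold the frame's spring clamp open

TASK

Pick up the clear acrylic photo-frame front by its chrome grip, lower it over the two upright pins of the frame base until it lies flush (either way round; do not drop it on) and let go of it. Then pull the handle of the base's chrome spring clamp out until its red pointer stands over the teal mark, and finish while still holding it there, since the spring draws it back in as soon as it is released. Leave the bowl, the pen and the coaster where they are.

Things in the scene. Friction and masses are not known exactly. Their poses are not given: they have to be found in the camera images.
- front: Loose clear bluish acrylic plate, black border, 80 (x) x 130 (y) x 8 mm, 0.13-0.22 kg, flat on the credenza at the left or right. Two 11 mm through holes at y = -50 and +50 mm, x = 0. Chrome grip bar upright in the middle: 14 mm thick (x), 44 mm long (y), from 8 to 42 mm above the underside. Same either way round. Origin: centre of the underside; z up.
- frame_base: Fixed black bed 110 (x) x 140 (y) x 14 mm high; two chrome pins, 8 mm diameter, at y = -50 and +50 mm, x = 0, up to z = 38 mm, last 7 mm tapered. Flat clamp track, 60 mm wide, out along -x to -235 mm, white scale (6 mm high) on its -y edge. Origin: on the credenza surface midway between the pins; z up. Seated, the front's origin is 14 mm above it, x axes parallel.
- pull: Chrome spring slide. Handle: upright tab 14 mm thick (x), 40 mm wide (y), z 12 to 72 mm; flat bar (to z 12) and jaw (to z 20) on its bed side. Origin: credenza surface under the tab's middle; at rest 125 mm along the base's -x from its origin; axes as the base's. Pulls out along -x, at most 75 mm; a spring draws it back (3 N at rest, 7.5 N at 30 mm, 11 N at 55 mm).
- pointer (a point): Tip region of the red pointer of the slide, a 3 mm wide needle on the tab's -y side, level with the middle of the tab: 45 mm to -y of it, 14.5 mm above the credenza. It moves with the slide.
- mark: Fixed teal mark on the white scale, 8 mm wide (x) x 26 x 4 mm high, 30 to 55 mm further out along the base's -x than the pointer at rest. Origin: centre of its underside; axes as the base's. The pointer is over the mark when its x in these axes is within 4 mm of 0.
- bowl: Teal ceramic bowl, 116 mm across, 50 mm high, loose, on the side where the acrylic front is not. Leave it alone. Origin: centre of the underside.
- pen: Aluminium pen 136 mm long, 9 mm thick, lying loose at the far right. Leave it alone. Origin: under its middle.
- coaster: Dark silicone coaster, 90 mm across, 7 mm thick, loose at the far left. Leave it alone. Origin: centre of the underside.
Not all that is in view belongs to the job. There is more than one size of the front; the one meant has the size given above.

How it is judged:
By the outcome, as a careful person would: the job done as asked, in the order asked, and still so for the second after the job is handed in, while the arm keeps its last pose, push and grip.
It also fails if it takes over 58 s, if anything falls off the work surface, if the arm or the gripper's body presses on something with over 40 N, if the wrist force passes 120 N, or if a joint passes its speed limit or range.

ROBOT

A 6-joint arm with a two-finger parallel gripper is mounted at the origin on the work surface. World frame = base frame: x ahead of the robot, y to its left, z up, the work surface at z = 0. Lengths are in m, angles in rad, forces in N, time in s.
With the tool pointing down it reaches from about 0.35 to 0.975 m from the base axis. Payload 4.9 kg.
Tool frame: the origin (TCP) lies midway between the tips of the shut fingers; the grasp point (between the pads) lies 19 mm behind it; z points along the fingers, y is the line along which they close (so a half turn about z gives the same grasp; the last joint's range is limited). The gripper opens to 85 mm and grips with 20 to 120 N. Pads are 22 mm wide; open, the fingers measure 114 mm over their backs; the gripper's body (76 mm by 85 mm) begins 54 mm behind the grasp point. The pads swing forward as they close: fully open they stand 13 mm farther back than shut.
Start: joints at [-1.374, 0.053, 1.613, -0, 1.476, -0.119], TCP at [0.194, -0.594, 0.231] pointing down, gripper open.
Joint ranges: [-3.01, 3.01], [-1.01, 2.22], [0.06, 2.58], [-1.02, 4.17], [0.09, 2.62], [-3.14, 3.14]. Speed limits (rad/s): [2.57, 2.57, 3.14, 3.14, 3.14, 3.14].

INTERFACE

Orientations are given as a unit quaternion [w, x, y, z].
In Python, from plant import state, grab_frame, job_done, cut_out, place_of gives the robot as it stands.
- The arm moves only by the tool jog_arm, never from a script. Its argument "motion" is text: rows parted by semicolons, each of 7 numbers parted by spaces: the opening in per cent of the stroke, from 0 (shut) to 100 (fully open), then the shift along the tool's x, y, z as a fraction of full scale, then the turn, a rotation vector about the tool's x, y, z as a fraction of full scale. A call has exactly 5 rows; each row is the pose to reach, as a shift and turn from the pose commanded when the call began, along the tool's axes at that moment; what a row does not reach only later rows make up. Full scale, the value 1, is 50 cm for a shift and 1.5 rad for a turn. A row lasts 1/8 s, in which the tool goes at most 62.5 mm and 10.7 degrees, less where a joint would pass 70% of its speed; a pose out of reach is approached as far as the arm can. A call with a number of a shift or a turn outside -1 to 1 is refused whole. A call with a gripper value outside its range is refused whole. The fingers move at their own pace and stop on an object; the grip force is fixed at half the most. Time passes only in rows, so rows that repeat a pose let the fingers close, or fill a call up. It gives the time, the measured TCP pose, the force, the opening and the grip force at its end, in the units of the state.
- state(): the state, without advancing time (a new reading comes with each control period).
- grab_frame(name): name is "scene" or "side" or "wrist"; returns a dict with "color" (400x640x3 uint8, red, green, blue), "range_z" (400x640 float32, m along the optical axis (not along the pixel's ray), 0 where there is no reading), "intrinsics" (3x3 intrinsics, pixels), "world_from_camera" (4x4, takes a point from camera to world coordinates). Camera axes: x right, y up, looking along -z (the intrinsics and any distortion apply to the point x, -y, -z); pixel columns grow to the right and rows downward; lengths in m; the calibration is good to about 2 mm. A picture is of the moment at which its call begins.
- job_done(): hands the job in; it is judged then, once.
Trained networks look in the newest picture that a camera, given by its name, has taken for a name from the list of things; names that differ only in an ending like _2 or _b are one class to them, and where a whole thing is asked for, a point or a joint stands for the part that bears it (a point fixed in the world has none). Each returns a list of dicts, best first, with "p" (0 to 1); they miss things now and then, are a little off and sometimes report something else, mostly with a low value. They report only what shows in the picture. A call takes as long as a camera call. They do not tell look-alikes from the thing itself.
- cut_out(camera, thing): "pixels" (400x640 bool, what is visible of it).
- place_of(camera, thing): "at" ([x, y, z] in m, in world coordinates, good to about 4 mm: a listed point, or the origin of a listed thing).
The state is a dict: "time": time; "joint_pos": joint angles; "joint_vel": joint speeds; "joint_efforts": joint torques, N m; "tool_pos": TCP position; "tool_rot": TCP orientation; "contact_force": force on the tool from outside, world axes, zero at the start; "ft_torque": the same for the moment, N m; "gripper_width": opening from 0.0 (shut) to 1.0 (fully open); "grasp_force": force on a finger pad.
Only numpy, scipy, OpenCV 4.12 (cv2) and the standard library are available. Lean on these libraries where they do the work, as an engineer would, in place of code of your own. Each camera call takes 0.05 s, during which the arm holds its last target. There are 200 camera calls.

## Working session

There is one attempt and no reset: what is moved stays moved. The work goes in short steps, Python scripts to look and compute and a tool call to move; the robot and the scene stay as the last step left them, time stands still between calls to the robot, and variables do not carry over. Pictures are saved under pics/ and viewed, at most 10 in all, crops included, and the job is handed in when it is done.

Besides the shell and the picture viewer there is one more tool, called after "Call:" by a JSON object that holds its "method" and its "body", one argument or row to a line. jog_arm: Moves the arm, as the interface text tells. Shift numbers are shares of 50 cm and turn numbers shares of 1.5 rad, none past 1 either way. Its arguments: {"type":"object","properties":{"motion":{"type":"string"}},"required":["motion"]}

```bash
mkdir -p pics; python3 - <<'E'
from plant import *
import cv2,numpy as np
s=state();print(s)
ims=[]
for c in("scene","side"):
    f=grab_frame(c);ims.append(f["color"]);print(c,f["intrinsics"].tolist(),f["world_from_camera"].round(3).tolist())
    for t in("front","frame_base","pull","pointer","mark","bowl","pen","coaster"):
        print(c,t,[(round(d["p"],2),np.round(d["at"],3).tolist()) for d in place_of(c,t)[:3]])
    cv2.imwrite(f"pics/{c}.png",f["color"][...,::-1])
E
```

```text
{'time': 0.0, 'joint_pos': array([-1.37398575e+00,  5.33636205e-02,  1.61429938e+00,  9.52519238e-06,
        1.47601766e+00, -1.19003636e-01]), 'joint_vel': array([ 0.00189634,  0.0007811 , -0.00056769, -0.00213661, -0.00076874,
        0.00047343]), 'joint_efforts': array([-1.60863412e-03, -3.93684340e+01, -3.70178175e+01, -3.13030005e-04,
        6.93973299e-03,  1.48626276e-05]), 'tool_pos': array([ 0.19399578, -0.59346738,  0.23005562]), 'tool_rot': array([-1.04340028e-03,  9.87558090e-01,  1.57251163e-01, -3.58680467e-05]), 'contact_force': array([-0.33114338,  0.32115871,  0.03464963]), 'ft_torque': array([-0.03409614, -0.06079748, -0.01137087]), 'grasp_force': 0.0, 'gripper_width': 1.0004609322124023}
scene [[405.1495064139253, 0.0, 321.29381026137736], [0.0, 405.1495064139253, 195.56510264170853], [0.0, 0.0, 1.0]] [[-0.074, -0.725, 0.685, 1.264], [0.997, -0.063, 0.041, -0.003], [0.013, 0.686, 0.727, 0.814], [0.0, 0.0, 0.0, 1.0]]
scene front [(0.93, [0.332, 0.252, 0.002]), (0.92, [0.351, -0.041, -0.002]), (0.59, [0.533, 0.307, 0.003])]
scene frame_base [(0.82, [0.572, 0.034, 
[... 406 characters left out ...]
959512160948], [0.0, 418.2171164934543, 197.865864527505], [0.0, 0.0, 1.0]] [[-0.947, 0.234, -0.218, 0.306], [-0.32, -0.71, 0.627, 0.639], [-0.008, 0.664, 0.748, 0.872], [0.0, 0.0, 0.0, 1.0]]
side front [(0.77, [0.531, 0.313, 0.001]), (0.74, [0.351, -0.047, 0.003]), (0.57, [0.329, 0.246, 0.004])]
side frame_base [(0.55, [0.574, 0.033, 0.002])]
side pull [(0.9, [0.54, -0.09, -0.002]), (0.51, [0.7, 0.297, -0.001]), (0.39, [0.744, -0.216, -0.001])]
side pointer [(0.62, [0.58, -0.098, 0.013])]
side mark []
side bowl [(0.83, [0.483, -0.376, -0.001])]
side pen [(0.68, [0.482, -0.381, 0.001]), (0.47, [0.741, -0.218, -0.001])]
side coaster [(0.74, [0.7, 0.298, -0.003]), (0.64, [0.54, -0.085, -0.0])]
```

View pics/scene.png

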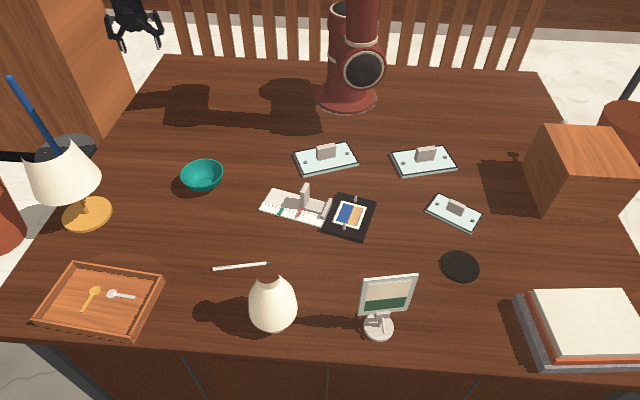

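View pics/side.png

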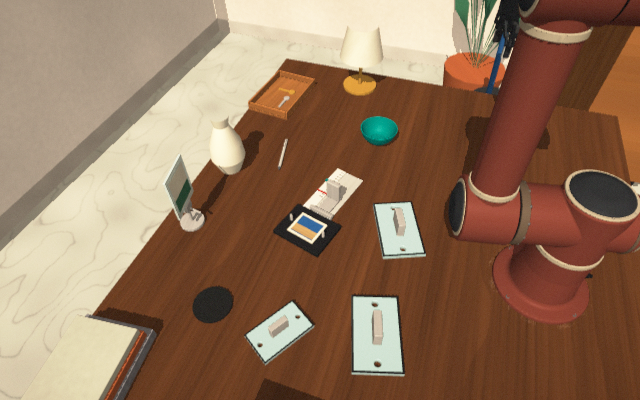

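The scene view shows three clear plates, at about (325,158), (423,160) and (453,212). It also shows the base at (350,216), the pull tab at (305,195), the bowl at (202,175), the pen at (240,266) and the coaster at (460,266). The side view agrees. Next I'll measure the plate sizes.

```bash
cat > h.py <<'E'
from plant import *
import cv2,numpy as np
def cloud(f):
    K=f["intrinsics"];z=f["range_z"];v,u=np.indices(z.shape)
    P=np.stack([(u-K[0,2])/K[0,0]*z,-(v-K[1,2])/K[1,1]*z,-z,np.ones_like(z)],-1)
    W=(P@f["world_from_camera"].T)[...,:3]; W[z<=0]=np.nan
    return W
def plane_pix(f,u,v,h):
    K=f["intrinsics"];T=f["world_from_camera"]
    d=T[:3,:3]@np.array([(u-K[0,2])/K[0,0],-(v-K[1,2])/K[1,1],-1]);o=T[:3,3]
    return o+d*(h-o[2])/d[2]
def planemap(f,h):
    K=f["intrinsics"];T=f["world_from_camera"];v,u=np.indices((400,640))
    d=np.stack([(u-K[0,2])/K[0,0],-(v-K[1,2])/K[1,1],-np.ones(u.shape)],-1)@T[:3,:3].T
    return T[:3,3]+d*((h-T[2,3])/d[...,2])[...,None]
def rect(xy):
    (c,s,a)=cv2.minAreaRect(xy.astype(np.float32)*1000)
    # long axis angle
    ang=a if s[0]>=s[1] else a+90
    return np.round(c,1),np.round(sorted(s),1),round((ang+90)%180-90,1)
E
python3 - <<'E'
from h import *
for c in("scene","side"):
    f=grab_frame(c);W=cloud(f);M=planemap(f,.008)
    for t in("front","frame_base","pull","mark"):
        for d in cut_out(c,t)[:4]:
            m=d["pixels"];w=W[m];w=w[~np.isnan(w[:,2])]
            if len(w)<10: continue
            low=w[w[:,2]<(.011 if t=="front" else .018)]; hi=w[w[:,2]>.03]
            mm=m&~(W[...,2]>.014)
            print(c,t,round(d["p"],2),"cloud",rect(low[:,:2]) if len(low)>9 else None,"plane8",rect(M[mm][:,:2]) if mm.sum()>9 else None,"hi",rect(hi[:,:2]) if len(hi)>5 else None,np.round(np.percentile(w[:,2],[5,50,95]),3))
E
```

```text
scene front 0.67 cloud (array([533. , 306.2]), array([ 85.3, 129.4]), 58.1) plane8 (array([535. , 305.2]), array([ 88.6, 130. ]), 58.4) hi (array([533.3, 305.9]), array([18.1, 43.4]), 56.8) [0.004 0.008 0.04 ]
scene front 0.67 cloud (array([348.4, -48. ]), array([110.3, 171.9]), -67.1) plane8 (array([350. , -46.1]), array([119.2, 173.7]), -67.7) hi (array([351.8, -46.2]), array([19.3, 58.1]), -66.3) [0.005 0.011 0.054]
scene front 0.62 cloud (array([324.3, 243.6]), array([129.3, 175.8]), -73.9) plane8 (array([331.8, 245.2]), array([121.5, 177.7]), -73.8) hi (array([333.3, 245.3]), array([23.1, 59.6]), -72.5) [0.005 0.011 0.054]
scene frame_base 0.56 cloud (array([538.5, -54.4]), array([157.9, 295.8]), 72.9) plane8 (array([544.5, -53.3]), array([156.3, 291.9]), 73.0) hi (array([554.5, -32. ]), array([105.9, 134.6]), 74.6) [0.002 0.013 0.028]
scene pull 0.77 cloud (array([549.7, -66.8]), array([70.4, 86.7]), 79.5) plane8 (array([541.1, -65.7]), array([69.4, 82. ]), 74.6) hi (array([538.9, -89.5]), array([15., 43.]), -14.8) [0.01  0.019 0.072]
side front 0.94 cloud (array([533.8, 302.8]
[... 525 characters left out ...]
[331.8, 246.5]), array([18.8, 57.7]), -73.5) [0.007 0.011 0.055]
side front 0.18 cloud (array([546.2, -59.3]), array([142.2, 296.7]), 74.7) plane8 (array([547.4, -55.5]), array([144.5, 290.6]), 74.8) hi (array([552.4, -31.4]), array([105. , 135.2]), 75.6) [0.003 0.014 0.038]
side frame_base 0.62 cloud (array([550.3, -61. ]), array([152.3, 298.3]), 74.9) plane8 (array([548.1, -55. ]), array([148.6, 295.4]), 75.1) hi (array([552.4, -31.4]), array([105. , 135.2]), 75.6) [0.003 0.014 0.037]
side pull 0.89 cloud (array([541.9, -79.7]), array([ 67.9, 112.5]), 78.6) plane8 (array([542.4, -78.1]), array([ 66.5, 104.7]), 76.5) hi (array([535.8, -88.9]), array([15.2, 39.4]), -14.5) [0.009 0.019 0.072]
```

Sizes settle it: the right front is the 80 x 130 plate at (0.533, 0.306), with its long axis at 57.5°. The base yaw is about 75°.

```bash
cat >> h.py <<'E'
from scipy.spatial.transform import Rotation as R
def rot_of(q): return R.from_quat(np.r_[q[1:],q[0]])
def plan(*wps):
    "wps: (x,y,z,yaw_deg of tool x), tool down; prints shift and turn fractions from the measured pose"
    s=state();p=s["tool_pos"];r=rot_of(s["tool_rot"])
    print("t",round(s["time"],2),"tcp",p.round(4),"yaw",np.degrees(np.arctan2(*r.as_matrix()[1::-1,0])).round(2),"tilt",r.as_matrix()[:2,2].round(4),"F",s["contact_force"].round(1),"w",round(s["gripper_width"],3))
    for x,y,z,a in wps:
        g=R.from_euler("z",a,degrees=True)*R.from_euler("x",180,degrees=True)
        print(np.r_[r.inv().apply(np.array([x,y,z])-p)/.5,(r.inv()*g).as_rotvec()/1.5].round(4).tolist())
E
python3 - <<'E'
from h import *
plan((.40,-.35,.26,30),(.50,-.10,.26,30))
E
```

```text
t 1.4 tcp [ 0.1941 -0.5941  0.2313] yaw 18.09 tilt [ 0. -0.] F [-0.1  0.5  0.7] w 0.999
[0.543, -0.3362, -0.0574, 0.0, -0.0, -0.1385]
[0.8884, -0.7493, -0.0574, 0.0, -0.0, -0.1385]
```

Call:
{"method": "jog_arm", "body": {
  "motion": "100 0.11 -0.07 -0.01 0 0 -0.03; 100 0.22 -0.14 -0.03 0 0 -0.06; 100 0.33 -0.2 -0.05 0 0 -0.09; 100 0.43 -0.27 -0.057 0 0 -0.11; 100 0.54 -0.336 -0.057 0 0 -0.138"
}}

```text
time: 2.02
tool_pos: [0.3948, -0.3547, 0.2607]
tool_rot: [0.001, 0.966, 0.259, 0.0]
contact_force: [1.0, -0.6, -0.6]
gripper_width: 0.997
grasp_force: 0.0
```

```bash
python3 - <<'E'
from h import *
plan((.50,-.08,.26,40),(.5327,.15,.22,50))
E
```

```text
t 2.02 tcp [ 0.3948 -0.3547  0.2607] yaw 30.01 tilt [ 0.0013 -0.0014] F [ 1.  -0.6 -0.6] w 0.997
[0.4569, -0.3706, 0.0008, 0.0013, -0.0002, -0.1163]
[0.7435, -0.7364, 0.0803, 0.0013, -0.0001, -0.2326]
```

Call:
{"method": "jog_arm", "body": {
  "motion": "100 0.09 -0.074 0 0 0 -0.025; 100 0.18 -0.148 0 0 0 -0.05; 100 0.27 -0.222 0 0 0 -0.07; 100 0.36 -0.296 0 0 0 -0.1; 100 0.45 -0.37 0 0 0 -0.12"
}}

```text
time: 2.65
tool_pos: [0.4967, -0.0817, 0.2601]
tool_rot: [0.0, 0.939, 0.345, 0.0]
contact_force: [0.1, -1.2, 0.1]
gripper_width: 1.004
grasp_force: 0.0
```

```bash
python3 - <<'E'
from h import *
plan((.52,.18,.22,50),(.5327,.306,.15,57.5))
E
```

```text
t 2.65 tcp [ 0.4967 -0.0817  0.2601] yaw 40.32 tilt [ 0.001  -0.0004] F [ 0.1 -1.2  0.1] w 1.004
[0.3741, -0.369, 0.0801, 0.0007, -0.0003, -0.1126]
[0.5565, -0.5448, 0.22, 0.0007, -0.0003, -0.1999]
```

Call:
{"method": "jog_arm", "body": {
  "motion": "100 0.085 -0.085 0.01 0 0 -0.03; 100 0.17 -0.17 0.03 0 0 -0.05; 100 0.26 -0.255 0.05 0 0 -0.08; 100 0.34 -0.34 0.07 0 0 -0.1; 100 0.42 -0.42 0.1 0 0 -0.13"
}}

```text
time: 3.28
tool_pos: [0.521, 0.2146, 0.2102]
tool_rot: [0.0, 0.901, 0.435, 0.001]
contact_force: [0.6, -0.5, 0.8]
gripper_width: 0.997
grasp_force: 0.0
```

```bash
python3 - <<'E'
from h import *
plan((.5327,.306,.16,57.5))
E
```

```text
t 3.27 tcp [0.521  0.2146 0.2102] yaw 51.55 tilt [0.002  0.0004] F [ 0.6 -0.5  0.8] w 0.997
[0.1575, -0.0955, 0.1006, 0.0009, -0.001, -0.0693]
```

Call:
{"method": "jog_arm", "body": {
  "motion": "100 0.08 -0.05 0.05 0 0 -0.035; 100 0.15 -0.09 0.1 0 0 -0.069; 100 0.15 -0.09 0.1 0 0 -0.069; 100 0.15 -0.09 0.1 0 0 -0.069; 100 0.15 -0.09 0.1 0 0 -0.069"
}}

```text
time: 3.9
tool_pos: [0.5331, 0.2984, 0.1612]
tool_rot: [0.0, 0.878, 0.479, 0.001]
contact_force: [0.6, -0.6, 0.2]
gripper_width: 0.999
grasp_force: 0.0
```

```bash
python3 - <<'E'
from h import *
plan((.5327,.306,.05,57.5))
f=grab_frame("wrist");cv2.imwrite("pics/w1.png",f["color"][...,::-1]);W=cloud(f)
for d in cut_out("wrist","front")[:2]:
    w=W[d["pixels"]];w=w[~np.isnan(w[:,2])];lo=w[w[:,2]<.012];hi=w[(w[:,2]>.036)&(w[:,2]<.05)]
    print(d["p"],rect(lo[:,:2]) if len(lo)>9 else 0,rect(hi[:,:2]) if len(hi)>9 else 0,np.percentile(w[:,2],[5,50,95]))
f=grab_frame("scene");W=cloud(f)
for d in cut_out("scene","front")[:3]:
    w=W[d["pixels"]];w=w[~np.isnan(w[:,2])];hi=w[w[:,2]>.038];print(d["p"],hi.mean(0) if len(hi) else 0)
E
```

```text
t 3.9 tcp [0.5331 0.2984 0.1612] yaw 57.29 tilt [0.002  0.0007] F [ 0.6 -0.6  0.2] w 0.999
[0.0119, -0.0092, 0.2224, 0.0009, -0.0011, -0.0025]
0.98 (array([530.5, 305. ]), array([ 84.1, 135.6]), 58.4) (array([532. , 307.5]), array([13.9, 43.9]), 57.3) [0.00712751 0.00846096 0.04177101]
0.75 (array([326.5, 245.5]), array([121.3, 174.5]), -73.2) 0 [0.00495353 0.01075842 0.01203017]
0.81 [0.53397309 0.30590033 0.04152416]
0.68 [0.33760588 0.24411459 0.05070331]
```

View pics/w1.png

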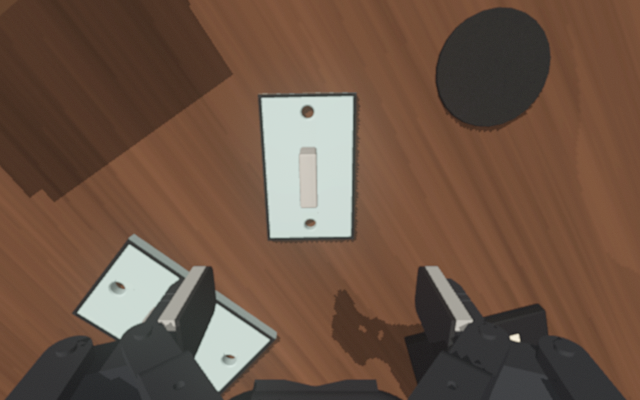

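The wrist view shows the 80 x 130 plate with its grip at (308,178) and holes at (307,111) and (310,223). Going down on the grip.

Call:
{"method": "jog_arm", "body": {
  "motion": "70 0.0131 -0.0106 0.1 0 0 -0.0015; 70 0.0131 -0.0106 0.2 0 0 -0.0015; 70 0.0131 -0.0106 0.25 0 0 -0.0015; 70 0.0131 -0.0106 0.28 0 0 -0.0015; 70 0.0131 -0.0106 0.296 0 0 -0.0015"
}}

```text
time: 4.72
tool_pos: [0.5318, 0.3074, 0.0118]
tool_rot: [0.0, 0.877, 0.481, 0.0]
contact_force: [0.3, -0.0, 0.2]
gripper_width: 0.701
grasp_force: 0.0
```

Call:
{"method": "jog_arm", "body": {
  "motion": "60 0 0 0 0 0 0; 0 0 0 0 0 0 0; 0 0 0 0 0 0 0; 0 0 0 0 0 0 0; 0 0 0 0 0 0 0"
}}

```text
time: 5.35
tool_pos: [0.5323, 0.3079, 0.0131]
tool_rot: [0.0, 0.877, 0.481, 0.001]
contact_force: [-0.1, 0.3, 6.2]
gripper_width: 0.151
grasp_force: 60.6
```

```bash
python3 - <<'E'
from h import *
plan()
E
```

```text
t 5.35 tcp [0.5323 0.3079 0.0131] yaw 57.5 tilt [0.0019 0.0009] F [-0.1  0.3  6.2] w 0.151
```

Call:
{"method": "jog_arm", "body": {
  "motion": "0 0 0 -0.03 0 0 0; 0 0 0 -0.08 0 0 0; 0 0 0 -0.16 0 0 0; 0 0 0 -0.24 0 0 0; 0 0 0 -0.24 0 0 0"
}}

```text
time: 5.98
tool_pos: [0.5337, 0.3085, 0.1364]
tool_rot: [0.0, 0.877, 0.481, 0.004]
contact_force: [-0.9, -0.6, -2.6]
gripper_width: 0.155
grasp_force: 59.6
```

```bash
python3 - <<'E'
from h import *
plan((.52,.16,.14,10),(.5727,.033,.14,-15))
fs={}
for c in("scene","side"):
    f=fs[c]=grab_frame(c);W=cloud(f)
    near=np.hypot(W[...,0]-.573,W[...,1]-.033)<.09
    m=near&(W[...,2]>.020)&(W[...,2]<.045)
    n,l,st,ce=cv2.connectedComponentsWithStats(m.astype(np.uint8))
    for i in range(1,n):
        if st[i,4]>=3:
            w=W[l==i]; 
            top=w[w[:,2]>.03]
            print(c,"pin",st[i,4],ce[i].round(1),w.mean(0).round(4),w[:,2].max().round(4),top.mean(0).round(4) if len(top) else '')
    b=near&(W[...,2]>.009)&(W[...,2]<.019)
    print(c,"bed",rect(W[b][:,:2]))
    col=f["color"].astype(int);dark=(col.max(-1)<60)&near;M=planemap(f,.014)
    n,l,st,ce=cv2.connectedComponentsWithStats(dark.astype(np.uint8));i=1+st[1:,4].argmax()
    print(c,"dark",st[i,4],rect(M[l==i][:,:2]))
    t=(np.hypot(W[...,0]-.538,W[...,1]+.089)<.05)&(W[...,2]>.06)
    print(c,"tab",rect(W[t][:,:2]))
    x0,y0=(250,150) if c=="scene" else (250,150)
    cv2.imwrite(f"pics/{c}_c.png",cv2.resize(f["color"][y0:y0+110,x0:x0+150,::-1],None,fx=5,fy=5,interpolation=cv2.INTER_CUBIC))
E
```

```text
t 5.97 tcp [0.5337 0.3085 0.1364] yaw 57.5 tilt [0.0073 0.0032] F [-0.9 -0.6 -2.6] w 0.155
[-0.2652, 0.1365, -0.0083, 0.001, -0.0054, 0.5527]
[-0.4228, 0.3619, -0.0084, -0.0002, -0.0057, 0.8436]
scene pin 16 [355.  197.5] [0.5237 0.0428 0.0293] 0.0376 [0.5239 0.044  0.0344]
scene pin 7 [329.4 200.1] [ 0.532  -0.0245  0.0217] 0.0234 
scene pin 27 [324.5 210.4] [ 0.5689 -0.0351  0.0212] 0.0228 
scene pin 16 [344.1 225.5] [0.6207 0.0173 0.028 ] 0.0376 [0.6205 0.0176 0.0344]
scene bed (array([566.2,  15.5]), array([141.2, 142.9]), -15.1)
scene dark 544 (array([575.4,  30.8]), array([107.3, 149. ]), -16.5)
scene tab (array([539.3, -89.7]), array([13.9, 40.6]), -13.3)
side bed (array([521.1,  86.2]), array([30.7, 57.4]), 32.9)
side dark 218 (array([518.8,  89.5]), array([35.5, 72.5]), 34.6)
side tab (array([0., 0.]), array([0., 0.]), 0.0)
```

View pics/scene_c.png

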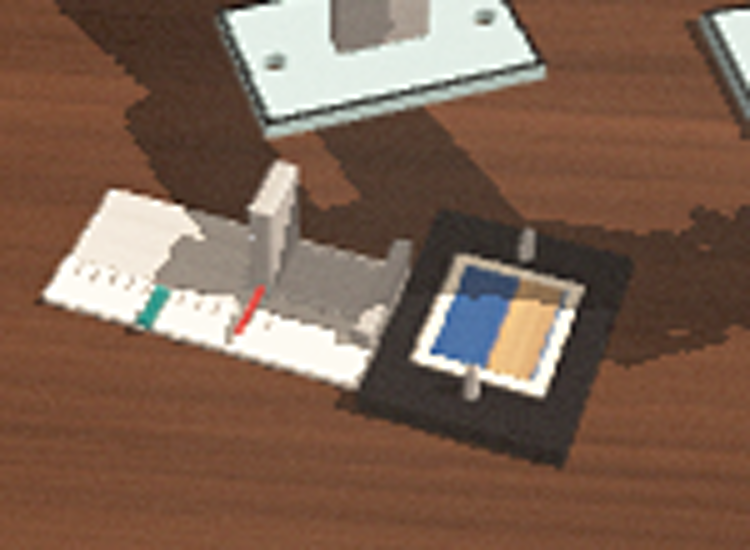

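View pics/side_c.png

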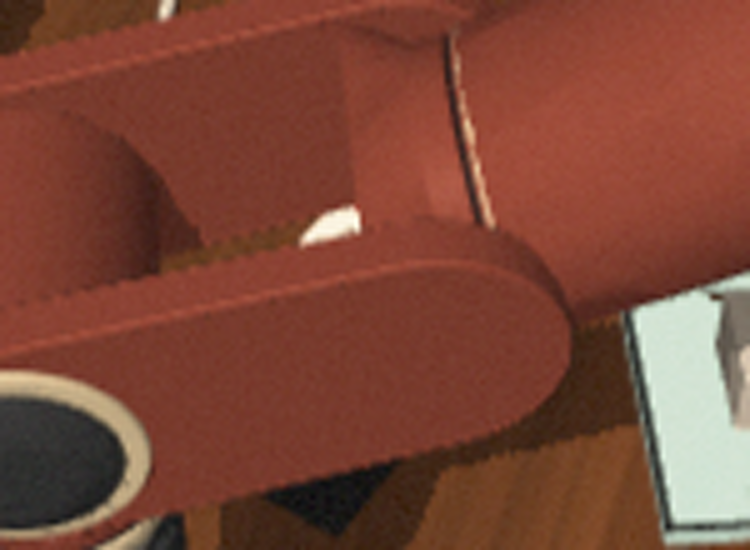

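The scene crop shows pins at about (527,245) and (471,383), the red pointer at (250,310) and the teal mark at (155,307). In the side crop the arm hides the base. Carrying the plate over.

Call:
{"method": "jog_arm", "body": {
  "motion": "0 -0.05 0.027 -0.01 0 0 0.11; 0 -0.1 0.055 -0.01 0 0 0.22; 0 -0.16 0.08 -0.01 0 0 0.33; 0 -0.21 0.11 -0.01 0 -0.003 0.44; 0 -0.265 0.137 -0.01 0 -0.005 0.55"
}}

```text
time: 6.7
tool_pos: [0.516, 0.1577, 0.1337]
tool_rot: [0.002, 0.996, 0.086, -0.006]
contact_force: [0.3, 0.6, -1.3]
gripper_width: 0.151
grasp_force: 59.5
```

```bash
python3 - <<'E'
from h import *
plan((.571,.031,.13,-15),(.571,.031,.09,-15))
E
```

```text
t 6.7 tcp [0.516  0.1577 0.1337] yaw 9.92 tilt [-0.0113 -0.005 ] F [ 0.3  0.6 -1.3] w 0.151
[0.0647, 0.2685, 0.0074, 0.0037, 0.0074, 0.29]
[0.0657, 0.2683, 0.0873, 0.0037, 0.0074, 0.29]
```

Call:
{"method": "jog_arm", "body": {
  "motion": "0 0.02 0.09 0 0 0 0.1; 0 0.04 0.18 0.01 0 0.005 0.2; 0 0.065 0.268 0.01 0.004 0.006 0.29; 0 0.065 0.268 0.05 0.004 0.006 0.29; 0 0.065 0.268 0.087 0.004 0.006 0.29"
}}

```text
time: 7.32
tool_pos: [0.5715, 0.0329, 0.09]
tool_rot: [-0.001, 0.992, -0.128, -0.001]
contact_force: [-0.7, 0.2, -2.0]
gripper_width: 0.155
grasp_force: 59.5
```

Call:
{"method": "jog_arm", "body": {
  "motion": "0 0 0 0 0 0 0; 0 0 0 0 0 0 0; 0 0 0 0 0 0 0; 0 0 0 0 0 0 0; 0 0 0 0 0 0 0"
}}

```text
time: 7.95
tool_pos: [0.5738, 0.0328, 0.094]
tool_rot: [-0.001, 0.992, -0.128, 0.002]
contact_force: [-0.5, -0.9, -2.5]
gripper_width: 0.156
grasp_force: 59.5
```

```bash
python3 - <<'E'
from h import *
plan((.571,.031,.09,-15))
for c in("scene","wrist","side"):
    f=grab_frame(c);W=cloud(f)
    x0,y0=(285,140) if c=="scene" else (250,150)
    im=f["color"][...,::-1]
    cv2.imwrite(f"pics/{c}_h.png",im if c=="wrist" else cv2.resize(im[y0:y0+110,x0:x0+130],None,fx=6,fy=5.4,interpolation=cv2.INTER_CUBIC))
    for d in cut_out(c,"front")[:3]:
        w=W[d["pixels"]];w=w[~np.isnan(w[:,2])];print(c,d["p"],rect(w[:,:2]),np.percentile(w[:,2],[5,50,95]).round(4))
E
```

```text
t 7.95 tcp [0.5738 0.0328 0.094 ] yaw -14.68 tilt [0.0041 0.0015] F [-0.5 -0.9 -2.5] w 0.156
[-0.0046, 0.0049, 0.008, -0.0016, -0.0024, 0.0037]
scene 0.96 (array([547.5,  33.4]), array([ 94.9, 195.4]), -5.8) [0.0842 0.0893 0.1231]
scene 0.86 (array([324.3, 248.4]), array([128. , 186.1]), -73.9) [0.003  0.0114 0.0535]
scene 0.63 (array([425.2, -76.6]), array([139.9, 290.9]), 0.5) [0.0039 0.0117 0.0558]
wrist 0.81 (array([566.8,  35.5]), array([128.5, 145.5]), -13.8) [0.088  0.0892 0.123 ]
wrist 0.65 (array([449. , -28.2]), array([116.6, 274.3]), 29.7) [0.0022 0.0107 0.0121]
wrist 0.52 (array([539.5, -92.2]), array([100.3, 146.9]), 61.6) [0.0116 0.0207 0.0723]
side 0.92 (array([579.3,  18.5]), array([150.9, 159.2]), 6.5) [0.0829 0.0888 0.1085]
side 0.88 (array([331.8, 240.7]), array([112.2, 185.3]), -72.6) [0.0057 0.011  0.0543]
side 0.86 (array([347.3, -47.5]), array([106.8, 177.5]), -67.4) [0.0077 0.0114 0.0544]
```

View pics/wrist_h.png

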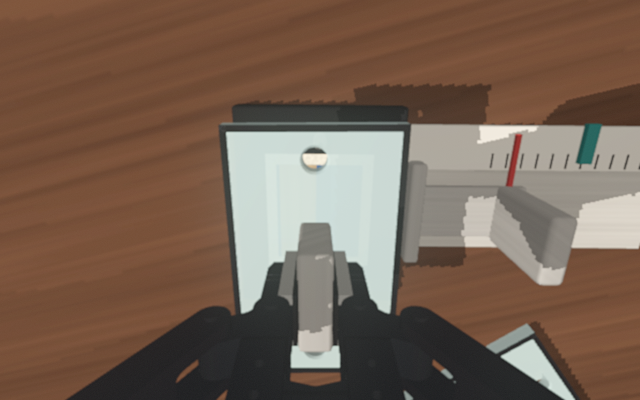

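View pics/scene_h.png

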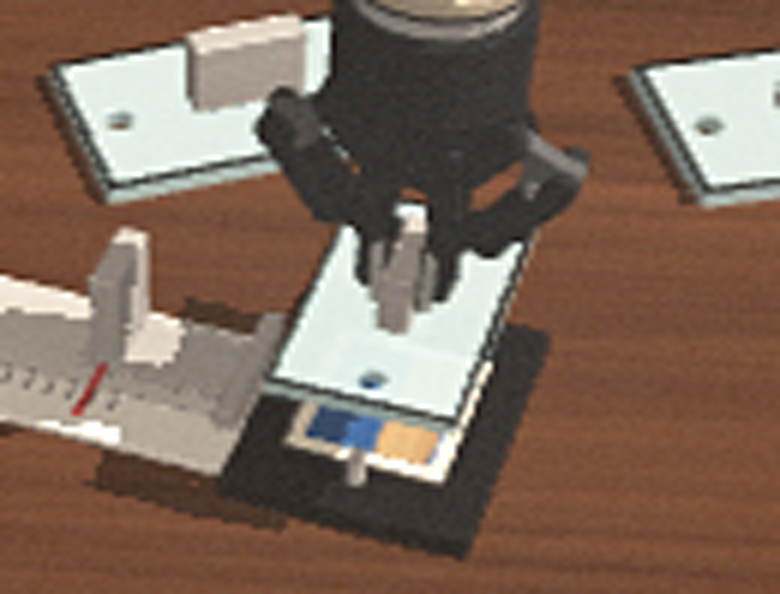

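The wrist view shows the plate in the gripper, with its front hole at (314,159) and the pin not yet in line with it. The scene crop has the hole at (373,379), i.e. pixel (347,210). Compare hole and pins by the same camera.

```bash
python3 - <<'E'
from h import *
f=grab_frame("scene")
old=cv2.imread("pics/scene.png")[...,::-1]
def sub(img,c,r,fn):
    u,v=c;p=img[v-r:v+r+1,u-r:u+r+1].astype(float);w=np.clip(fn(p),0,None);vv,uu=np.indices(w.shape)
    return u-r+(w*uu).sum()/w.sum(),v-r+(w*vv).sum()/w.sum()
h=sub(f["color"],(347,210),4,lambda p:np.median(p[...,0])-25-p[...,0])
print("hole px",np.round(h,2))
for z in(.085,.089):print(" hole",z,plane_pix(f,*h,z).round(4))
for nm,c in(("pinA",(355,197)),("pinB",(344,225))):
    p=old[c[1]-6:c[1]+7,c[0]-4:c[0]+5].mean(-1).round().astype(int);print(nm);print(p)
for nm,t,m in(("pinA",(355,195.8),(355,197.5)),("pinB",(344.2,223.4),(344.1,225.5))):
    print(nm,"tip",plane_pix(f,*t,.038).round(4),"mid",plane_pix(f,*m,.028).round(4))
fw=grab_frame("wrist");print("wrist hole .089",plane_pix(fw,314,159.5,.089).round(4),"bar top near/far",plane_pix(fw,316,226,.123).round(4),plane_pix(fw,315.5,352,.123).round(4))
print("wrist mark",plane_pix(fw,592,128,.010).round(4))
s=state();r=rot_of(s["tool_rot"]).as_matrix();print("expected hole",(s["tool_pos"]+.05*r[:,0]).round(4))
E
```

```text
hole px [345.7  211.98]
 hole 0.085 [0.6255 0.0183 0.085 ]
 hole 0.089 [0.629  0.0182 0.089 ]
pinA
[[ 88  87  87  84  89  86  85  88  88]
 [ 91  91  88  90  85  92  94  88  86]
 [ 90  90  88  90  88  89  86  88  88]
 [ 92  91  91  88  86  87  85  92  91]
 [ 61  68  72  83 111 113  86  87  85]
 [ 52  54  53  82 151 188  88  79  91]
 [ 61  58  65 105 149 172  74  53  58]
 [ 53  55  66 109 143 169  76  50  54]
 [ 59  57  81 138 147 170  53  53  55]
 [ 50  46  68 130 149 176  47  55  56]
 [ 41  43  62 132 156 146  51  55  57]
 [ 41  40  47  71  72  62  50  51  57]
 [253 223 153  86  38  43  45  56  52]]
pinB
[[124 126 126 122 123 120 123 119 146]
 [121 121 123 124 123 122 118 131 171]
 [111 110 122 117 122 120 116 138 185]
 [249 227 144 151 118 138 117 148 187]
 [253 251 249 184 157 218 151 151 185]
 [156 240 246 153 151 216 248 251 233]
 [ 55  80  87 123 142 201 251 253 253]
 [ 53  50  70 127 146 166  86 140 196]
 [ 49  47  69 129 154 170  42  50  65]
 [ 48  48  76 134 158 178  47  55  53]
 [ 55  52  68 123 156 116  54  54  54]
 [ 56  56  58  59  61  57  50  56  61]
 [ 56  59  55  57  53  51  57  56  55]]
pinA tip [0.5257 0.0422 0.038 ] mid [0.5224 0.0429 0.028 ]
pinB tip [0.6221 0.0171 0.038 ] mid [0.6207 0.0174 0.028 ]
wrist hole .089 [0.6215 0.0197 0.089 ] bar top near/far [0.6055 0.023  0.123 ] [0.5526 0.0371 0.123 ]
wrist mark [ 0.58   -0.1521  0.01  ]
expected hole [0.6219 0.0199 0.0935]
```

Call:
{"method": "jog_arm", "body": {
  "motion": "0 -0.003 0.0034 0.02 -0.0016 -0.0024 0.0037; 0 -0.003 0.0034 0.05 -0.0016 -0.0024 0.0037; 0 -0.003 0.0034 0.078 -0.0016 -0.0024 0.0037; 0 -0.003 0.0034 0.078 -0.0016 -0.0024 0.0037; 0 -0.003 0.0034 0.078 -0.0016 -0.0024 0.0037"
}}

```text
time: 8.98
tool_pos: [0.5719, 0.0315, 0.0543]
tool_rot: [-0.0, 0.991, -0.131, -0.001]
contact_force: [-0.3, -0.9, -1.5]
gripper_width: 0.152
grasp_force: 59.5
```

```bash
python3 - <<'E'
from h import *
plan((.572,.0315,.055,-15))
f=grab_frame("wrist");s=grab_frame("scene")
K=f["intrinsics"];print(K.round(1).tolist())
a=f["color"][130:240,250:380,::-1];b=s["color"][190:245,310:375,::-1]
cv2.imwrite("pics/low.png",np.hstack([cv2.resize(a,(400,338),interpolation=cv2.INTER_CUBIC),cv2.resize(b,(400,338),interpolation=cv2.INTER_CUBIC)]))
np.savez("low.npz",w=f["color"],s=s["color"])
E
```

```text
t 8.97 tcp [0.5719 0.0315 0.0543] yaw -15.01 tilt [-0.001   0.0002] F [-0.3 -0.9 -1.5] w 0.152
[0.0003, -0.0001, -0.0013, 0.0001, 0.0007, -0.0001]
[[350.9, 0.0, 315.0], [0.0, 350.9, 197.9], [0.0, 0.0, 1.0]]
```

View pics/low.png

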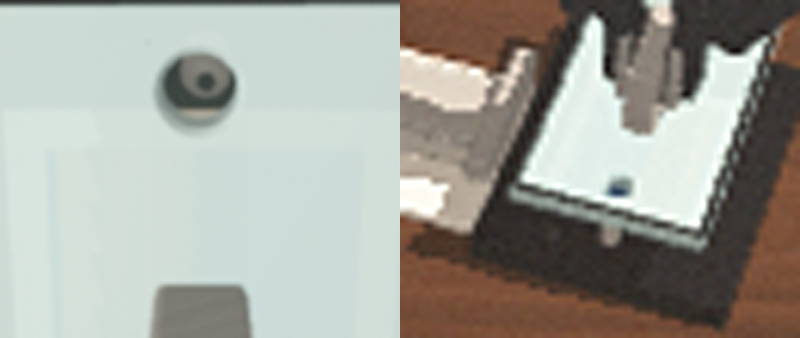

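The left half (wrist) shows the pin inside the hole outline: hole centre at (197,91), pin disc about (205,75), its tip (207,80).

```bash
python3 - <<'E'
from h import *
f=grab_frame("wrist");k=400/130
g=lambda u,v,z:plane_pix(f,250+u/k-.35,130+v/k-.35,z)
h=g(196,92,.049);t=g(207,80,.038);d=g(205,75,.031)
print(h.round(4),t.round(4),d.round(4))
s=state();r=rot_of(s["tool_rot"]).as_matrix();print("exp",(s["tool_pos"]+.05*r[:,0]).round(4))
for n,p in(("tip",t),("disc",d)): print(n,"tool axes off mm",(r.T@(p-h)*1000).round(1))
# low edge of hole visible far/near rims
E
```

```text
[0.62   0.0186 0.049 ] [0.619  0.0172 0.038 ] [0.6185 0.0177 0.031 ]
exp [0.6207 0.0185 0.0552]
tip tool axes off mm [-0.6  1.6 11. ]
disc tool axes off mm [-1.2  1.3 18. ]
```

Call:
{"method": "jog_arm", "body": {
  "motion": "0 -0.0018 0.003 0 0 0 0; 0 -0.0018 0.003 0 0 0 0; 0 -0.0018 0.003 0.008 0 0 0; 0 -0.0018 0.003 0.015 0 0 0; 0 -0.0018 0.003 0.022 0 0 0"
}}

```text
time: 9.75
tool_pos: [0.5703, 0.0303, 0.043]
tool_rot: [0.0, 0.991, -0.131, -0.001]
contact_force: [0.1, 0.6, -2.3]
gripper_width: 0.155
grasp_force: 59.5
```

Call:
{"method": "jog_arm", "body": {
  "motion": "0 0 0 0.005 0 0 0; 0 0 0 0.008 0 0 0; 0 0 0 0.011 0 0 0; 0 0 0 0.014 0 0 0; 0 0 0 0.014 0 0 0"
}}

```text
time: 10.38
tool_pos: [0.5704, 0.0303, 0.0363]
tool_rot: [-0.0, 0.991, -0.131, -0.001]
contact_force: [0.3, -0.4, -1.3]
gripper_width: 0.155
grasp_force: 59.5
```

No force and well down over the pins: they are in the holes. Lower on to the bed.

Call:
{"method": "jog_arm", "body": {
  "motion": "0 0 0 0.005 0 0 0; 0 0 0 0.01 0 0 0; 0 0 0 0.014 0 0 0; 0 0 0 0.018 0 0 0; 0 0 0 0.018 0 0 0"
}}

```text
time: 11.0
tool_pos: [0.5705, 0.0303, 0.0274]
tool_rot: [-0.0, 0.991, -0.131, -0.0]
contact_force: [-0.8, 0.4, -1.8]
gripper_width: 0.158
grasp_force: 59.5
```

Call:
{"method": "jog_arm", "body": {
  "motion": "0 0 0 0.001 0 0 0; 0 0 0 0.002 0 0 0; 0 0 0 0.003 0 0 0; 0 0 0 0.003 0 0 0; 0 0 0 0.003 0 0 0"
}}

```text
time: 11.62
tool_pos: [0.5708, 0.0303, 0.0271]
tool_rot: [0.0, 0.991, -0.131, -0.0]
contact_force: [-3.9, 0.6, 5.4]
gripper_width: 0.152
grasp_force: 60.7
```

Call:
{"method": "jog_arm", "body": {
  "motion": "45 0 0 0 0 0 0; 45 0 0 0 0 0 0; 45 0 0 0 0 0 0; 45 0 0 -0.03 0 0 0; 45 0 0 -0.1 0 0 0"
}}

```text
time: 12.25
tool_pos: [0.5691, 0.0303, 0.0753]
tool_rot: [0.0, 0.991, -0.131, -0.002]
contact_force: [-0.3, 0.2, 0.8]
gripper_width: 0.449
grasp_force: 0.0
```

Call:
{"method": "jog_arm", "body": {
  "motion": "50 0 0 -0.06 0 0 0; 50 0 0 -0.12 0 0 0; 50 0 0.02 -0.15 0 0 0; 50 0 0.02 -0.15 0 0 0; 50 0 0.02 -0.15 0 0 0"
}}

```text
time: 12.88
tool_pos: [0.5672, 0.0204, 0.1496]
tool_rot: [-0.0, 0.991, -0.131, -0.002]
contact_force: [-0.3, 0.3, -0.5]
gripper_width: 0.498
grasp_force: 0.0
```

```bash
python3 - <<'E'
from h import *
plan((.5372,-.0905,.13,-15),(.5372,-.0905,.035,-15))
for c in("scene","wrist","side"):
    f=grab_frame(c);W=cloud(f)
    for d in cut_out(c,"front")[:4]:
        w=W[d["pixels"]];w=w[~np.isnan(w[:,2])];w=w[np.hypot(w[:,0]-.571,w[:,1]-.03)<.08]
        if len(w)>80:
            q=w[(w[:,2]>.015)&(w[:,2]<.03)];A=np.c_[q[:,:2]-[.5705,.0304],np.ones(len(q))];print(c,d["p"],len(w),np.percentile(w[:,2],[5,50,95]).round(4),"plane",np.linalg.lstsq(A,q[:,2],rcond=None)[0].round(4))
    t=(np.hypot(W[...,0]-.538,W[...,1]+.089)<.05)&(W[...,2]>.06)&(W[...,2]<.08)
    if t.sum()>6:print(c,"tab",rect(W[t][:,:2]))
    for n in("pointer","mark","pull"):print(c,n,[(round(d["p"],2),np.round(d["at"],4).tolist()) for d in place_of(c,n)[:2]])
    if c=="wrist":cv2.imwrite("pics/w3.png",f["color"][...,::-1])
E
```

```text
t 12.88 tcp [0.5672 0.0204 0.1496] yaw -15.04 tilt [-0.0031  0.0005] F [-0.3  0.3 -0.5] w 0.498
[-0.0002, 0.2298, 0.0392, 0.0002, 0.0021, -0.0005]
[0.0004, 0.2297, 0.2292, 0.0002, 0.0021, -0.0005]
scene 0.72 1317 [0.0154 0.0224 0.0544] plane [-0.0058 -0.0004  0.0221]
scene tab (array([540. , -89.3]), array([14.3, 40. ]), -12.0)
scene pointer [(0.81, [0.5821, -0.1024, 0.0165])]
scene mark [(0.58, [0.5702, -0.1506, 0.0041])]
scene pull [(0.62, [0.5396, -0.0903, 0.0029]), (0.61, [0.698, 0.2955, 0.003])]
wrist 0.7 15352 [0.0212 0.0225 0.0559] plane [0.0004 0.0001 0.0224]
wrist 0.62 87 [0.1951 0.2058 0.2267] plane [0. 0. 0.]
wrist tab (array([538.7, -89.3]), array([14.5, 39.4]), -15.5)
wrist pointer [(0.92, [0.5823, -0.1026, 0.0162])]
wrist mark [(0.7, [0.5686, -0.1482, 0.0053])]
wrist pull [(0.88, [0.5368, -0.0866, -0.0002])]
side 0.98 1366 [0.0177 0.0226 0.0545] plane [ 0.003  -0.007   0.0222]
side tab (array([537. , -89.8]), array([15.5, 41.2]), -15.3)
side pointer [(0.93, [0.5778, -0.1015, 0.0104]), (0.45, [0.5706, 0.0342, 0.0116])]
side mark [(0.43, [0.7415, -0.218, 0.0008])]
side pull [(0.85, [0.5385, -0.0878, -0.0016]), (0.37, [0.5701, 0.036, 0.0022])]
```

View pics/w3.png

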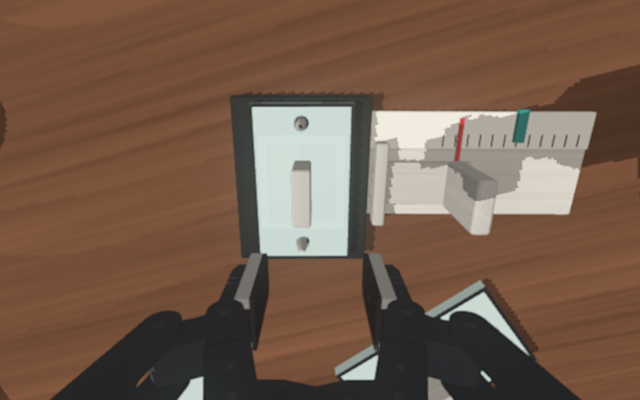

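The wrist view shows the front seated with both pins through its holes at (301,123) and (303,243); its top is level at z = 22 mm. The pointer is at (460,135), the mark at (521,126) and the tab at (472,195). Now to the tab.

Call:
{"method": "jog_arm", "body": {
  "motion": "50 0.002 0.1 0.02 0 0.002 0; 50 0.002 0.2 0.03 0 0.002 0; 50 0.002 0.228 0.04 0 0.002 0; 50 0.002 0.228 0.1 0 0.002 0; 50 0.002 0.228 0.14 0 0.002 0"
}}

```text
time: 14.25
tool_pos: [0.539, -0.0894, 0.0797]
tool_rot: [-0.0, 0.991, -0.131, 0.001]
contact_force: [-0.3, -0.2, -1.0]
gripper_width: 0.499
grasp_force: 0.0
```

Call:
{"method": "jog_arm", "body": {
  "motion": "50 0 0 0.04 0 0 0; 50 0 0 0.07 0 0 0; 50 0 0 0.089 0 0 0; 50 0 0 0.089 0 0 0; 50 0 0 0.089 0 0 0"
}}

```text
time: 14.88
tool_pos: [0.5401, -0.09, 0.0372]
tool_rot: [0.0, 0.991, -0.131, 0.002]
contact_force: [-0.2, 0.1, 0.2]
gripper_width: 0.499
grasp_force: 0.0
```

```bash
cat >> h.py <<'E'
def ptr():
    o=np.array([.5705,.0304]);ex=np.array([np.cos(np.radians(75)),np.sin(np.radians(75))]);ey=np.array([-ex[1],ex[0]])
    for c in("scene","wrist"):
        f=grab_frame(c);hsv=cv2.cvtColor(f["color"],cv2.COLOR_RGB2HSV).astype(int);H,S,V=hsv[...,0],hsv[...,1],hsv[...,2]
        out=[]
        for nm,z,m in(("ptr",.0145,((H<5)|(H>174))&(S>130)),("mark",.010,(H>78)&(H<98)&(S>110))):
            M=planemap(f,z)[...,:2]-o;x=M@ex;y=M@ey
            m=m&(x<-80e-3)&(x>-.24)&(y<-.02)&(y>-.085)
            xx,yy=x[m],y[m]
            if len(xx)<4: print(c,nm,"none");continue
            out.append(np.median(xx));print(c,nm,len(xx),"x mm",(np.percentile(xx,[5,50,95])*1000).round(1),"y",(np.percentile(yy,[5,95])*1000).round(1))
        if len(out)==2:print(c,"to go along base x mm",round((out[1]-out[0])*1000,1))
E
python3 - <<'E'
from h import *
plan((.5383,-.09,.035,-15))
ptr()
E
```

```text
t 14.88 tcp [ 0.5401 -0.09    0.0372] yaw -15.01 tilt [ 0.0032 -0.001 ] F [-0.2  0.1  0.2] w 0.499
[-0.0035, 0.001, 0.0043, 0.0001, -0.0022, -0.0001]
scene ptr 11 x mm [-126.9 -126.1 -124.4] y [-50.6 -22.5]
scene mark 19 x mm [-178.5 -175.7 -172.3] y [-58.4 -37.1]
scene to go along base x mm -49.6
wrist ptr 280 x mm [-125.9 -124.9 -123.9] y [-51.3 -21.2]
wrist mark 763 x mm [-178.5 -175.1 -171.5] y [-58.2 -36.2]
wrist to go along base x mm -50.2
```

Call:
{"method": "jog_arm", "body": {
  "motion": "0 -0.002 0.001 0.002 0 -0.002 0; 0 -0.002 0.001 0.002 0 -0.002 0; 0 -0.002 0.001 0.002 0 -0.002 0; 0 -0.002 0.001 0.002 0 -0.002 0; 0 -0.002 0.001 0.002 0 -0.002 0"
}}

```text
time: 15.6
tool_pos: [0.5386, -0.0897, 0.0358]
tool_rot: [-0.0, 0.991, -0.131, -0.0]
contact_force: [-0.7, 4.1, 4.6]
gripper_width: 0.156
grasp_force: 59.2
```

Call:
{"method": "jog_arm", "body": {
  "motion": "0 0 0.02 0 0 0 0; 0 0 0.045 0 0 0 0; 0 0 0.07 0 0 0 0; 0 0 0.09 0 0 0 0; 0 0 0.096 0 0 0 0"
}}

```text
time: 16.23
tool_pos: [0.5263, -0.1351, 0.0358]
tool_rot: [-0.002, 0.991, -0.131, -0.0]
contact_force: [1.9, 11.2, 5.9]
gripper_width: 0.158
grasp_force: 59.4
```

```bash
python3 - <<'E'
from h import *
plan();ptr()
E
```

```text
t 16.23 tcp [ 0.5263 -0.1351  0.0358] yaw -15.06 tilt [-0.0002  0.0038] F [ 1.9 11.2  5.9] w 0.158
scene ptr 13 x mm [-174.8 -173.1 -171.6] y [-50.8 -21.3]
scene mark 8 x mm [-178.7 -177.  -173.7] y [-58.9 -43.9]
scene to go along base x mm -3.8
wrist ptr 312 x mm [-173.6 -172.7 -171.2] y [-51.1 -22. ]
wrist mark 207 x mm [-178.5 -176.  -172.2] y [-58.9 -42.3]
wrist to go along base x mm -3.3
```

Call:
{"method": "jog_arm", "body": {
  "motion": "0 0 0.003 0 0 0 0; 0 0 0.005 0 0 0 0; 0 0 0.005 0 0 0 0; 0 0 0.005 0 0 0 0; 0 0 0.005 0 0 0 0"
}}

```text
time: 16.95
tool_pos: [0.5257, -0.137, 0.0358]
tool_rot: [-0.002, 0.991, -0.131, -0.0]
contact_force: [0.3, 9.8, 5.9]
gripper_width: 0.158
grasp_force: 59.4
```

```bash
python3 - <<'E'
from h import *
plan();ptr()
f=grab_frame("wrist");W=cloud(f)
m=(np.hypot(W[...,0]-.571,W[...,1]-.03)<.06)&(W[...,2]>.015)&(W[...,2]<.03);print("front top z",np.median(W[m][:,2]),m.sum())
cv2.imwrite("pics/end.png",f["color"][...,::-1])
E
```

```text
t 16.95 tcp [ 0.5257 -0.137   0.0358] yaw -15.02 tilt [-0.0002  0.0037] F [0.3 9.8 5.9] w 0.158
scene ptr 14 x mm [-176.3 -174.6 -173. ] y [-49.3 -21.4]
scene mark 9 x mm [-177.8 -174.4 -172.6] y [-58.8 -38.4]
scene to go along base x mm 0.3
wrist ptr 353 x mm [-175.4 -174.  -173. ] y [-51.6 -22. ]
wrist mark 174 x mm [-178.3 -175.4 -172.6] y [-58.9 -53.7]
wrist to go along base x mm -1.4
front top z 0.022308020533222492 11108
```

View pics/end.png

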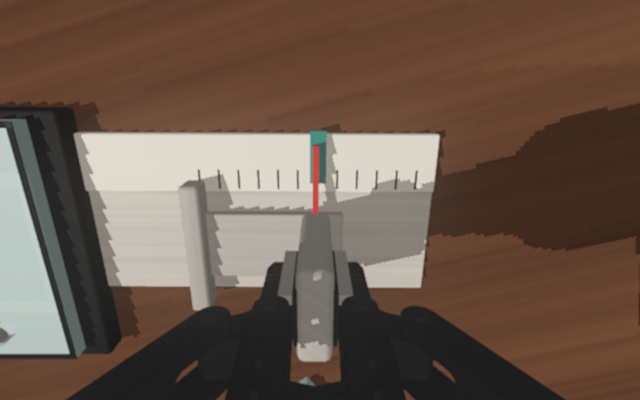

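The picture shows the red pointer at (316,170) over the teal mark at (318,155), about 1 mm from its centre. The front is still flush, so I'm handing in.

```bash
python3 -c "
from plant import *
print(job_done())"
```

```text
the job is handed in; nothing more can be done
None
```

The acrylic front lies flush over both pins and is released, and I handed in at about 17 s with the gripper still holding the clamp handle out, its pointer about 1 mm from the centre of the teal mark; no verdict came back.

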